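# Clamp a pine block in the drilling jig with its cam lever

## Robot

A 6-joint arm with a two-finger parallel gripper is mounted at the origin on a cart in front of the work surface, level with it; the furniture and walls round the work are solid. World frame = base frame: x ahead of the robot, y to its left, z up, the work surface at z = 0. Lengths are in m, angles in rad, forces in N, time in s.
With the tool pointing down it reaches from about 0.3 to 0.825 m from the base axis. Payload 5.4 kg.
Tool frame: the origin (TCP) lies at the very end of the fingers, on their centre line; the grasp point (between the pads) lies 19 mm behind it; z points along the fingers, y is the line along which they close (so a half turn about z gives the same grasp; the last joint's range is limited). The gripper opens to 92 mm and grips with 3 to 60 N. Pads are 20 mm wide; open, the fingers measure 128 mm over their backs; the gripper's body (75 mm by 189 mm) begins 69 mm behind the grasp point.
Start: joints at [1.08, 0.158, 1.597, -0, 1.386, -0.21], TCP at [0.159, 0.552, 0.215] pointing down, gripper open.
Joint ranges: [-2.91, 2.91], [-0.94, 2.29], [0.18, 2.7], [-1.29, 4.43], [0.17, 2.64], [-3, 3]. Speed limits (rad/s): [2.57, 2.57, 3.14, 3.14, 3.14, 3.14].

## Interface

Orientations are given as a rotation vector (axis times angle).
In Python, from workcell import bot gives the robot as it stands. Calls block until the motion is done:
- bot.goto(position, orientation): joint-space move of the TCP to a pose.
- bot.line_to(position, rot=None, max_speed=0.15): straight line of the TCP; rot=None keeps the orientation; max_speed is the mean speed in m/s.
- bot.set_joints(angles): joint-space move.
- bot.set_gripper(opening, newtons=None): opening from 0.0 (shut) to 1.0 (fully open); newtons is the grip in N (None keeps the last); returns when the fingers have stopped.
- bot.hold(seconds).
- bot.inverse_kinematics(position, orientation): joint angles nearest the present ones, or None.
- bot.read_camera(name): name is "scene" or "top" or "wrist"; returns a dict with "pixels" (384x512x3 uint8, blue, green, red), "fx", "fy", "cx", "cy" (pixels), "R" (3x3) and "t" (3): a world point X has camera coordinates R X + t. Camera axes: x right, y down, z forward; pixel columns grow to the right and rows downward; lengths in m; the calibration is good to about 2 mm. A picture is of the moment at which its call begins. There is no depth.
A pose or a line that the arm cannot do raises bot.MotionError and nothing moves.
- bot.job_done(): hands the job in; it is judged then, once.
Readings, each from a call of its own:
- bot.current_clock(): time.
- bot.current_joints(): joint angles.
- bot.current_joint_vel(): joint speeds.
- bot.current_effort(): joint torques, N m.
- bot.current_ee_pos(): TCP position.
- bot.current_tool_rot(): TCP orientation.
- bot.current_contact_force(): force on the tool from outside, world axes, zero at the start.
- bot.current_ft_torque(): the same for the moment, N m.
- bot.current_opening(): opening from 0.0 (shut) to 1.0 (fully open).
- bot.current_grip_force(): force on a finger pad.
Only numpy, scipy, OpenCV 4.12 (cv2) and the standard library are available. Lean on these libraries where they do the work, as an engineer would, in place of code of your own. Each camera call takes 0.05 s, during which the arm holds its last target. There are 200 camera calls.

## Task

Clamp the larger pine block in the drilling jig, by pushing only. Push it with the fingertips along the fence, to the left, until its end touches the end stop; then push the arm of the cam lever with a fingertip, anticlockwise seen from above, all the way round to its stop, so that the cam holds the block flat against the fence. Never lift or tip the block, and leave the small off-cut, the jar of screws and the tape measure where they are.

Things in the scene. Friction and masses are not known exactly. Their poses are not given: they have to be found in the camera images.
- jig: Drilling jig: a plywood board 270 (x) x 360 (y) x 12 mm, screwed to the table; origin at the centre of its underside. A fence at its far side, an end stop at the left and a cam lever on the robot's side bound the channel in which the block slides. Otherwise only the off-cut lies on it. A cloth bag hangs over the table to its right, from 0.83 m up.
- nest (a point): Point of the jig, 52.5, 15, 31 mm in its frame (31 mm above the table), axes as the jig: where the block's centre is when the block is home, flat on the fence and against the end stop, its long side along the fence.
- block_center (a point): Centre of the larger pine block, 45 (x) x 90 (y, along the fence) x 38 mm high, about 0.08 kg, loose, lying on the board between fence and cam, top 50 mm above the table. It starts 1 to 4 mm from the fence, parallel to it within 0.02 rad, 50 to 100 mm short of the end stop (on the -y side).
- pivot (a point): Pivot of the cam lever, point of the jig at x = 0, y = +15 mm, 27 mm above the table; axes as the jig. A round wooden cam of 22 mm radius sits off-centre on it.
- lever_red (a point): Middle of the red sleeve of the lever's arm, 100 mm from the pivot, 27 mm above the table. The arm runs straight out from the pivot; the sleeve spans 70 to 132 mm from the pivot, 21 mm wide, 16 to 38 mm above the table; nearer the pivot the arm is wooden, 18 mm wide. Pushed on its trailing side.
- cam_lever (a joint): Lever angle, rad, growing anticlockwise from above. The arm's direction in the jig frame is (cos, sin)(2.967 + angle): at 0 it points to -x, to the robot (open; starts at 0 to 0.25), at 1.745 to -y, on its stop pin (closed). Stiff (0.12 N m), stays where left; the cam squeezes the block in the last 0.3 rad. Closed, it bars the block's place.
- offcut: Small dark off-cut of wood, 38 x 60 x 19 mm, loose on the board's near right corner; origin at the centre of its underside. To be left alone.
- jar: Jar of screws with a green lid, 58 mm thick, 91 mm high, standing loose on the table to the left of the board; origin at the centre of its underside. To be left alone.
- measure: Yellow tape measure, 36 x 77 x 62 mm, standing loose on the table to the right of the board; origin at the centre of its underside. To be left alone.
- fence (a point): Point on the fence's working face (looks to -x of the jig; x = +75 mm in the jig frame), axes as the jig. The fence is a wooden bar along y, 22 mm thick, from y = -170 to +100 mm of the jig, its top 42 mm above the table.
- end_stop (a point): Point on the end stop's working face (looks to -y of the jig; y = +60 mm in the jig frame), axes as the jig. The stop is a wooden bar across the channel, x = +19 to +75 mm of the jig, 20 mm thick, its top 42 mm above the table.
- stop_pin (a point): Steel pin on the board, 8 mm thick, its top 36 mm above the table, at x = +15, y = -85 mm of the jig: the closed arm rests with its far side against it.

How it is judged:
By the outcome, as a careful person would: the job done as asked, in the order asked, and still so for the second after the job is handed in, with the robot touching nothing.
It also fails if it takes over 54 s, if anything falls off the work surface, if the arm or the gripper's body presses on something with over 40 N, if the wrist force passes 120 N, or if a joint passes its speed limit or range.

## Working session

There is one attempt and no reset: what is moved stays moved. The work goes in short steps, each a Python script; the robot and the scene stay as the last script left them, time stands still between calls to the robot, and variables do not carry over. Pictures are saved under pics/ and viewed, at most 10 in all, crops included, and the job is handed in when it is done.

```bash
mkdir -p pics; ls; python3 - <<'E'
from workcell import bot
import cv2,numpy as np
for n in ["top","scene"]:
    c=bot.read_camera(n); cv2.imwrite(f"pics/{n}0.png",c["pixels"]); print(n,c["fx"],c["cx"],c["cy"],np.round(c["R"],3).tolist(),np.round(c["t"],3), -c["R"].T@c["t"])
print(bot.current_clock(),bot.current_tool_rot(),bot.current_opening())
E
```

```text
pics
top 347.9056907166275 252.37400055554608 194.64485549846242 [[-0.025, -0.999, -0.027], [-0.983, 0.03, -0.182], [0.183, 0.022, -0.983]] [0.245 0.521 0.89 ] [0.35460373 0.20920291 0.97665437]
scene 385.8538549808745 259.315552208722 189.3951445277938 [[0.592, -0.806, -0.005], [-0.621, -0.452, -0.64], [0.514, 0.382, -0.768]] [-0.113  0.463  0.655] [ 0.01857984 -0.13177085  0.79884903]
0.1 [-4.39613307e-01 -3.11007650e+00  2.57233324e-03] 1.003195179285308
```

View pics/top0.png

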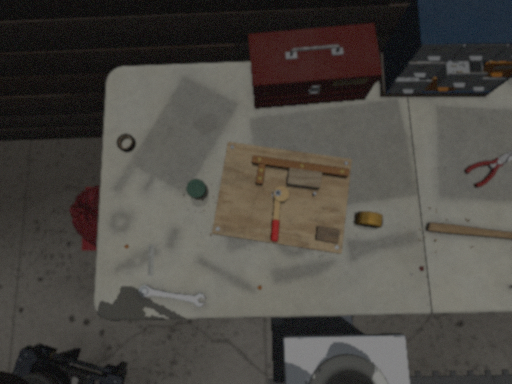

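View pics/scene0.png

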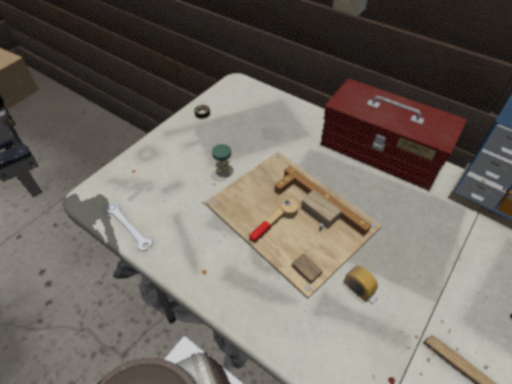

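The top view shows the board with corners near (229,143), (351,158), (341,252) and (212,233). The red sleeve is at about (275,231), the block at (304,180), the off-cut at (327,234), the jar at (197,189) and the tape at (369,219). Next I'll take a rough board pose and then a close wrist view.

```bash
cat > h.py <<'E'
from workcell import bot
import cv2,numpy as np
from scipy.spatial.transform import Rotation as Ro
def ray(c,uv,z):
    R,t=np.array(c["R"]),np.array(c["t"]); o=-R.T@t
    d=R.T@np.array([(uv[0]-c["cx"])/c["fx"],(uv[1]-c["cy"])/c["fy"],1])
    return o+d*(z-o[2])/d[2]
def proj(c,X):
    p=np.array(c["R"])@X+c["t"]; return np.array([p[0]/p[2]*c["fx"]+c["cx"],p[1]/p[2]*c["fy"]+c["cy"]])
def down(a):  # tool y axis (closing line) along world angle a
    y=np.array([np.cos(a),np.sin(a),0]); z=np.array([0,0,-1.]); x=np.cross(y,z)
    return Ro.from_matrix(np.c_[x,y,z]).as_rotvec()
E
python3 - <<'E'
from h import *
c=bot.read_camera("top")
P=[ray(c,p,.012) for p in [(229,143),(351,158),(341,252),(212,233)]]
print(np.round(P,3)); m=np.mean(P,0)
yv=(P[0]-P[1]+P[3]-P[2])[:2]; print(m,np.arctan2(-yv[0],yv[1]))
print(ray(c,(304,178),.05),ray(c,(275,231),.038))
print(Ro.from_rotvec(bot.current_tool_rot()).as_matrix().round(2))
w=bot.read_camera("wrist"); R=Ro.from_rotvec(bot.current_tool_rot()).as_matrix()
print("cam in tool",R.T@(-w["R"].T@w["t"]-bot.current_ee_pos()),(w["R"]@R).round(2),w["fx"])
E
```

```text
[[ 0.689  0.295  0.012]
 [ 0.632 -0.053  0.012]
 [ 0.369 -0.006  0.012]
 [ 0.43   0.346  0.012]]
[0.52988408 0.14543143 0.012     ] -0.16690046716867377
[0.5691521  0.08843062 0.05      ] [0.42834946 0.17211552 0.038     ]
[[-0.96  0.28 -0.  ]
 [ 0.28  0.96 -0.  ]
 [ 0.   -0.   -1.  ]]
cam in tool [ 0.08066693 -0.00139853 -0.16932028] [[ 0.    1.    0.  ]
 [-0.96  0.   -0.28]
 [-0.28 -0.    0.96]] 291.6323893952284
```

```bash
python3 - <<'E'
from h import *
bot.goto([.45,.13,.24],down(np.pi/2-.167))
w=bot.read_camera("wrist"); cv2.imwrite("pics/w1.png",w["pixels"])
import pickle; pickle.dump(w,open("w1.pkl","wb"))
g=np.clip(w["pixels"].astype(float)*1.7,0,255).astype(np.uint8)
cv2.imwrite("pics/w1b.png",cv2.resize(g,(768,576),interpolation=cv2.INTER_CUBIC)); print(bot.current_clock(),bot.current_joints())
E
```

```text
2.1083 [ 2.38250134e-02 -1.42979192e-01  1.84985688e+00  2.22058695e-04
  1.43474369e+00 -1.38120144e+00]
```

View pics/w1b.png

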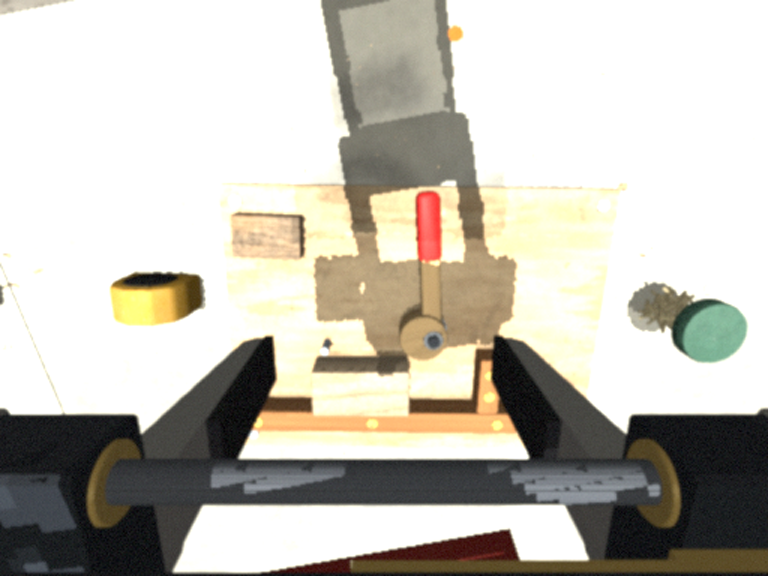

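The wrist view (robot side at the top) shows the lever pointing at the robot, with its pivot at (432,341) and sleeve at (428,226) in the ×1.5 picture. The block's top face spans about (312..408, 373..415), the end stop is near (487,380), and the fence runs along row ~420. I'll enlarge the fence area.

```bash
python3 - <<'E'
import pickle,cv2,numpy as np
w=pickle.load(open("w1.pkl","rb"));g=w["pixels"][215:295,160:360]
g=np.clip(g*1.5,0,255).astype(np.uint8)
cv2.imwrite("pics/w1c.png",cv2.resize(g,None,fx=4,fy=4,interpolation=cv2.INTER_CUBIC))
E
```

```text
(no output)
```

View pics/w1c.png

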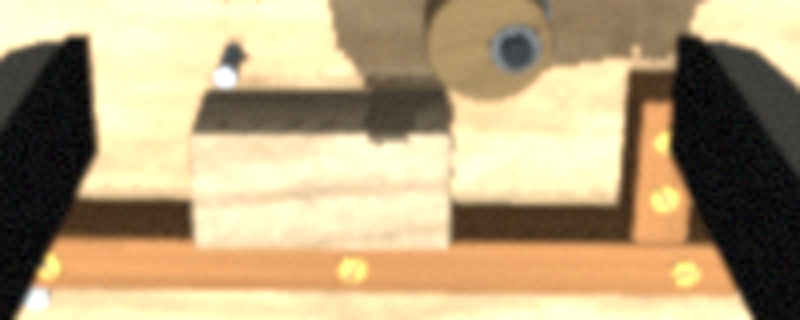

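```bash
cat > m.py <<'E'
from h import *
import pickle
w=pickle.load(open("w1.pkl","rb"))
f=lambda p,z:ray(w,(p[0]/4+160-.375,p[1]/4+215-.375),z)
g=lambda p,z:ray(w,(p[0]/1.5-.17,p[1]/1.5-.17),z)
a=[f(p,.042)[:2] for p in [(80,237),(632,241)]]; b=[f(p,.042)[:2] for p in [(60,288),(720,292)]]
e=[g(p,.012)[:2] for p in [(228,184),(622,184)]]
for q in (a,b,e): d=q[1]-q[0]; print("yaw",np.arctan2(-d[0],d[1]))
E
python3 - <<'E'
from m import *
th=np.mean([np.arctan2(-(q[1]-q[0])[0],(q[1]-q[0])[1]) for q in (a,b,e)])
# three-sided average; position from fence face (x=75), back (97), near edge (-135), stop face y=60, pivot, pin
X=np.array([np.cos(th),np.sin(th)]);Y=np.array([-X[1],X[0]])
print("x0:",[round(float(np.mean(q@X if hasattr(q,'x') else np.array(q)@X)-o),4) for q,o in ((a,.075),(b,.097),(e,-.135))])
s=np.array([f(p,.042)[:2] for p in [(636,100),(632,240)]]); pv=f((516,48),.045)[:2]; pn=f((226,75),.036)[:2]; 
print("y0 stop",s@Y-.06,"near corners",np.array(e)@Y-[-.18,.18],"pivot",pv@X,pv@Y-.015,"pin",pn@X-.015,pn@Y+.085)
B=np.array([f(p,.05)[:2] for p in [(192,132),(450,132),(449,247),(195,246)]])
print("th",th,"block",B@X,B@Y)
r=g((428,226),.038)[:2];print("red",r@X,r@Y)
for n,p,z in(("jar",(709,330),.091),("jarbase",(665,300),0),("offc",(266,236),.019),("meas",(157,297),.062)):
  q=g(p,z)[:2];print(n,q,q@X,q@Y)
E
```

```text
yaw -0.1736490832344624
yaw -0.17236817118316713
yaw -0.1657509322521502
x0: [0.4942, 0.4932, 0.4941]
y0 stop [0.23127233 0.2334506 ] near corners [0.24607051 0.23431208] pivot 0.4940484624590341 0.23386891832546203 pin 0.49347593345193896 0.23452998324968388
th -0.17058939555659325 block [0.52327191 0.5228249  0.56726033 0.56732189] [0.13930331 0.22696304 0.22754686 0.1385362 ]
red 0.3925566761906614 0.24147379594754165
jar [0.53595933 0.3721375 ] 0.4650045610124936 0.45772205663058213
jarbase [0.54407727 0.39378751] 0.46932928460886864 0.48043594078361357
offc [0.41571441 0.0281238 ] 0.40490587888133045 0.09828859390360889
meas [ 0.44541972 -0.06092589] 0.449297376609278 0.015574343136692568
```

```bash
cat >> h.py <<'E'
TH=-.171; X=np.array([np.cos(TH),np.sin(TH)]);Y=np.array([-X[1],X[0]])
def W(x,y,z): return np.r_[X*(.494+x)+Y*(.2335+y),z]
E
python3 - <<'E'
from h import *
bot.set_gripper(0.0,20)
o=down(TH)
bot.goto(W(.048,-.135,.12),o); bot.line_to(W(.048,-.135,.022),max_speed=.1)
f0=np.array(bot.current_contact_force());print(f0,bot.current_clock())
bot.line_to(W(.048,-.060,.022),max_speed=.06); print(np.array(bot.current_contact_force())-f0)
bot.line_to(W(.048,-.048,.022),max_speed=.03); print(np.array(bot.current_contact_force())-f0)
for i in range(14):
    y=-.047+.001*i; bot.line_to(W(.048,y,.022),max_speed=.02)
    f=(np.array(bot.current_contact_force())-f0)[:2]; print(round(y,4),f@X,f@Y)
    if -f@Y>5: break
print(bot.current_clock(),bot.current_ee_pos()-W(.048,y,.022))
w=bot.read_camera("wrist"); cv2.imwrite("pics/w2.png",w["pixels"])
E
```

```text
[-0.50899106  0.86708208  0.39657442] 5.8083
[ 0.8706242  -0.08241979 -1.82117752]
[-0.14561476 -0.76821297 -0.36798965]
-0.047 0.7597488834190589 -2.1884282122941388
-0.046 0.7148884745597993 -0.6401411559363542
-0.045 1.1130876011856927 -0.4775259058833789
-0.044 1.0650026039081304 -0.3963720362381847
-0.043 0.5753599561362427 -0.26117191427621833
-0.042 -0.16908423625768965 0.10908159886282691
-0.041 1.2874651575263394 -1.2074557921584348
-0.04 1.0685119703102934 0.05712299601462566
-0.039 -0.02247245730055981 -1.0103797245282176
-0.038 0.6895899395015371 -2.8892522935282403
-0.037 1.6642194066298508 -7.010174749539086
10.5083 [ 0.00024341 -0.00119945  0.00011089]
```

```bash
python3 - <<'E'
from h import *
bot.line_to(W(.048,-.055,.022),max_speed=.06); bot.line_to(W(.048,-.055,.12),max_speed=.2)
bot.goto(W(-.06,.0,.2),down(TH+np.pi/2))
w=bot.read_camera("wrist")
import pickle; pickle.dump(w,open("w3.pkl","wb"))
g=np.clip(w["pixels"]*1.6,0,255).astype(np.uint8)
cv2.imwrite("pics/w3.png",cv2.resize(g,(768,576),interpolation=cv2.INTER_CUBIC)); print(bot.current_clock(),bot.current_joints())
hsv=cv2.cvtColor(w["pixels"],cv2.COLOR_BGR2HSV); m=((hsv[...,0]<6)|(hsv[...,0]>174))&(hsv[...,1]>190)&(hsv[...,2]>70)
n,l,s,c=cv2.connectedComponentsWithStats(m.astype(np.uint8)); 
for i in range(1,n):
  if s[i,4]>100: q=ray(w,c[i],.034)[:2]; print(s[i],"jig",q@X-.494,q@Y-.2335)
E
```

```text
12.9833 [ 7.64866342e-02 -4.46272424e-02  1.83994913e+00 -6.54677086e-05
  1.34775215e+00 -1.32219959e+00]
[257 120  18  50 507] jig -0.1019511163666833 0.010376703480512561
```

View pics/w3.png

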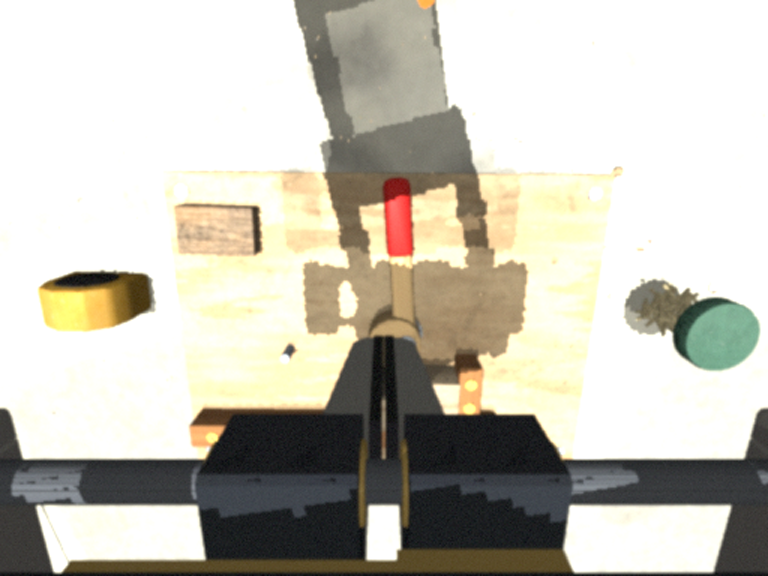

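The block's end meets the stop at about (455,375), and the lever is untouched with its sleeve at (398,217). Next I'll sweep the lever round.

```bash
cat >> h.py <<'E'
def L(phi,d=.0205,r=.09,z=.021):
    u=np.array([np.cos(phi),np.sin(phi)]); n=np.array([-u[1],u[0]]); p=np.array([0,.015])+r*u-d*n
    return W(p[0],p[1],z),down(TH+phi-np.pi)
E
python3 - <<'E'
from h import *
p,o=L(3.2,.034,z=.12); bot.goto(p,o); bot.line_to(L(3.2,.034)[0],max_speed=.12)
f0=np.array(bot.current_contact_force())
for phi in list(np.arange(3.2,4.36,.145))+list(np.arange(4.4,4.80,.03)):
    p,o=L(phi); bot.line_to(p,o,max_speed=.06 if phi<4.36 else .03)
    f=np.array(bot.current_contact_force())-f0; n=-np.sin(phi)*X+np.cos(phi)*Y
    e=bot.current_ee_pos()-p
    print(round(phi,3),"push",round(-f[:2]@n,2),f.round(1),"lag",round(e[:2]@n*1e3,2))
    if -f[:2]@n>25: break
print(bot.current_clock())
E
```

```text
3.2 push 0.05 [ 0.5 -0.  -1.3] lag 0.42
3.345 push -0.71 [ 0.2 -0.7 -1.2] lag 0.03
3.49 push -0.62 [-0.3 -0.7 -1. ] lag -0.15
3.635 push -1.03 [ 0.8 -0.8 -0.8] lag -0.19
3.78 push 0.21 [-1.3 -0.4 -1.2] lag -0.2
3.925 push -1.1 [ 0.5 -1.  -0.5] lag -0.22
4.07 push -0.1 [-0.5 -0.6 -2. ] lag -0.19
4.215 push -0.42 [-0.2 -0.9 -0. ] lag -0.24
4.36 push 0.03 [-0.6 -0.9 -0.5] lag -0.23
4.4 push 0.09 [-0.6 -1.  -0.5] lag -0.05
4.43 push 0.18 [-0.4 -0.4 -0.6] lag -0.01
4.46 push 0.83 [-0.9  0.1 -1.5] lag -0.14
4.49 push 3.3 [-3.2  1.  -0.9] lag -0.55
4.52 push 4.81 [-4.9  0.8  1.7] lag -0.92
4.55 push 6.4 [-6.2  1.6  2.9] lag -1.25
4.58 push 6.45 [-6.2  1.8  2.2] lag -1.65
4.61 push 8.83 [-8.5  2.4  3.7] lag -2.19
4.64 push 10.48 [-10.4   1.6   3.4] lag -2.43
4.67 push 9.8 [-9.9  0.7  5.1] lag -2.81
4.7 push 9.81 [-9.7  1.3  4.8] lag -2.9
4.73 push 12.25 [-12.2   1.3   7.8] lag -3.75
4.76 push 11.26 [-11.4  -0.1   4.4] lag -3.27
4.79 push 18.11 [-18.1   0.9  12.7] lag -5.43
22.5167
```

```bash
python3 - <<'E'
from h import *
for phi in (4.815,4.84):
    p,o=L(phi); bot.line_to(p,o,max_speed=.03); bot.hold(.3); e=bot.current_ee_pos()-p
    print(phi,np.array(bot.current_contact_force()).round(1),(e*1e3).round(2))
    if abs(bot.current_contact_force()[0])>28: break
p,o=L(4.712,.05); bot.line_to(p,o,max_speed=.05); bot.line_to(p+[0,0,.12],max_speed=.2)
p,o=L(4.6,.13,z=.24);bot.goto(W(-.1,.06,.25),down(TH+np.pi/2)); 
w=bot.read_camera("wrist"); t=bot.read_camera("top")
import pickle; pickle.dump((w,t),open("w4.pkl","wb"))
g=np.clip(w["pixels"]*1.6,0,255).astype(np.uint8)
cv2.imwrite("pics/w4.png",cv2.resize(g,(768,576),interpolation=cv2.INTER_CUBIC)); print(bot.current_clock())
hsv=cv2.cvtColor(w["pixels"],cv2.COLOR_BGR2HSV); m=((hsv[...,0]<6)|(hsv[...,0]>174))&(hsv[...,1]>190)&(hsv[...,2]>70)
n,l,s,c=cv2.connectedComponentsWithStats(m.astype(np.uint8)); 
for i in range(1,n):
  if s[i,4]>100: q=ray(w,c[i],.036)[:2]; print(s[i],"jig",q@X-.494,q@Y-.2335)
E
```

```text
4.815 [-26.3   2.8  20.1] [-7.65  0.94 -1.26]
4.84 [-32.6   2.9  27.1] [-10.01   1.37  -1.7 ]
26.1917
[137 230  39  15 410] jig -0.0047413736227431835 -0.08446280799939948
```

View pics/w4.png

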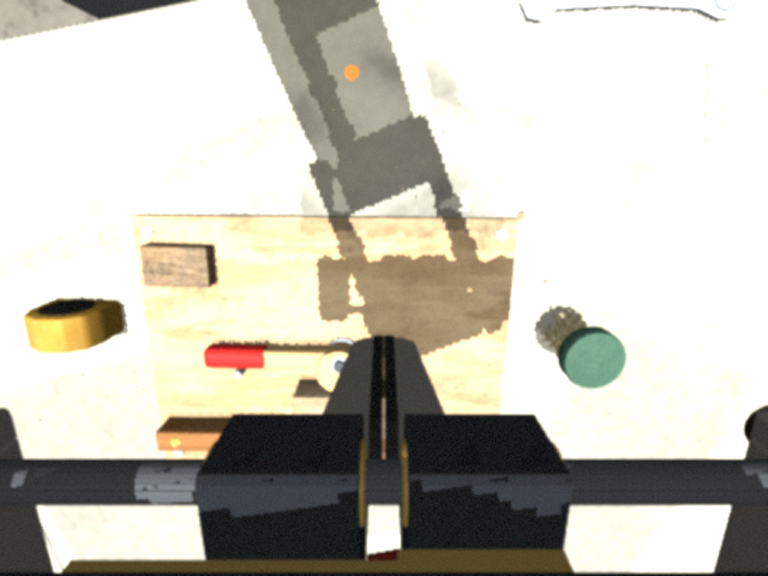

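The lever is closed: the sleeve is at (235,357) with the pin just behind it at (238,373), and the last 50 mrad of commanded push moved nothing. The off-cut, jar and tape look unmoved. The gripper hides the block, so I'll check it from the side.

```bash
python3 - <<'E'
from h import *
bot.set_gripper(1.0); bot.goto(W(-.03,-.03,.27),down(TH+np.pi/2)); 
w=bot.read_camera("wrist")
g=np.clip(w["pixels"]*1.6,0,255).astype(np.uint8)
import pickle; pickle.dump(w,open("w5.pkl","wb"))
cv2.imwrite("pics/w5.png",cv2.resize(g[130:330,100:420],None,fx=2.5,fy=2.5,interpolation=cv2.INTER_CUBIC)); print(bot.current_clock())
E
```

```text
28.15
```

View pics/w5.png

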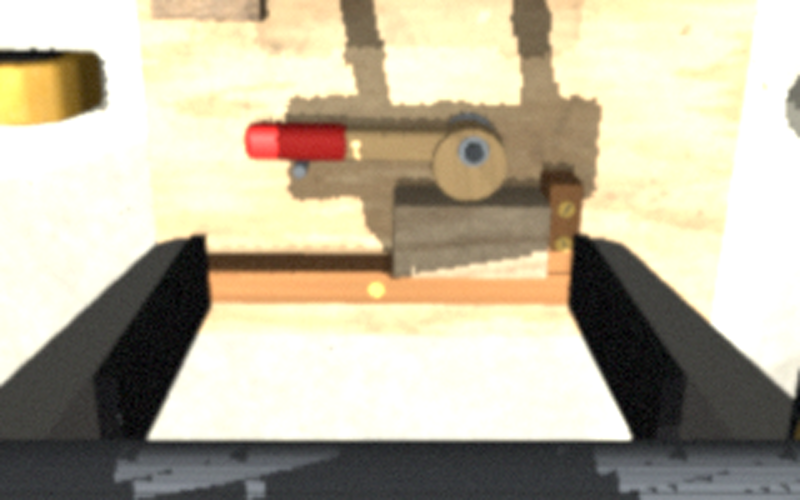

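The block's end meets the stop at column ~549 and its far side lies on the fence at row ~277. The cam bears on it at (468,195), and the arm rests on the pin at (299,170).

```bash
python3 -c "
from workcell import bot
print(bot.job_done())"
```

```text
the job is handed in; nothing more can be done
None
```

The block is clamped and the job handed in at about 28 s: the block is home against the end stop and flat on the fence, the cam lever is on its stop pin, and the off-cut, jar and tape measure were not touched.

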